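# Load the sample rack into the analyser's loading bay

## Robot

A 6-joint arm with a two-finger parallel gripper is mounted at the origin on the work surface. World frame = base frame: x ahead of the robot, y to its left, z up, the work surface at z = 0. Lengths are in m, angles in rad, forces in N, time in s.
With the tool pointing down it reaches from about 0.225 to 0.875 m from the base axis. Payload 3.4 kg.
Tool frame: the origin (TCP) lies midway between the tips of the shut fingers; the grasp point (between the pads) lies 19 mm behind it; x points along the fingers, y is the direction in which the jaws open and shut, and the axes are right-handed (so a half turn about x gives the same grasp; the last joint's range is limited). The gripper opens to 85 mm and grips with 20 to 120 N. Pads are 22 mm wide; open, the fingers measure 114 mm over their backs; the gripper's body (76 mm by 85 mm) begins 54 mm behind the grasp point. The pads swing forward as they close: fully open they stand 13 mm farther back than shut.
Start: joints at [1.092, 0.276, 1.505, -0, 1.361, -0.121], TCP at [0.201, 0.539, 0.231] pointing down, gripper open.
Joint ranges: [-2.89, 2.89], [-0.75, 2.08], [0.22, 2.7], [-1.18, 4.32], [0.11, 2.71], [-2.7, 2.7]. Speed limits (rad/s): [2.57, 2.57, 3.14, 3.14, 3.14, 3.14].

## Interface

Orientations are given as a unit quaternion [w, x, y, z].
In Python, from rig import manip, get_image, get_calibration, ticket gives the robot as it stands. The module is installed in compiled form; this text tells all that it offers.
- The arm moves only by the tool arm_command, never from a script. Its argument "series" is text: rows parted by semicolons, each of 7 numbers parted by spaces: the shift along the tool's x, y, z in units of 0.1 m (1.0 is 0.1 m), then the turn, a rotation vector about the tool's x, y, z in units of pi rad (1.0 is pi rad), then the opening, from -1 (shut) to 1 (fully open), so that 0 is half open. In form: tx ty tz rx ry rz claw; .... A call has 1 to 12 rows; each row shifts and turns the commanded pose from where the row before left it, along the tool's axes as they then stand; what a row does not reach is not made up. A row lasts 1/12 s, in which the tool goes at most 41.7 mm and 7.16 degrees, less where a joint would pass 70% of its speed; a pose out of reach is approached as far as the arm can. A call with a number of a shift or a turn outside -1 to 1 is refused whole. A call with a gripper value outside its range is refused whole. The fingers move at their own pace and stop on an object; "squeeze" is the grip in N (left out, the last holds). Time passes only in rows, so rows that do not move let the fingers close. It gives the time, the measured TCP pose, the force and the opening at its end, in the units of the state.
- manip.get_state(): the state, without advancing time (a new reading comes with each control period).
- get_image(name): name is "scene" or "top" or "wrist"; returns the picture (420x560x3 uint8, red, green, blue); there is no depth.
- get_calibration(name): a dict with "fx", "fy", "cx", "cy" (pixels), "D" ([k1, k2, p1, p2, k3] as OpenCV has them; the pictures are not rectified), "cam_to_world" (4x4, takes a point from camera to world coordinates); the wrist camera has in their place "tool_from_camera" (4x4, takes a point from camera to tool coordinates, whose origin is the TCP and whose axes are the tool frame's). Camera axes: x right, y down, z forward; pixel columns grow to the right and rows downward; lengths in m; the calibration is good to about 2 mm. A picture is of the moment at which its call begins: read the wrist's pose just before it. get_calibration takes no time and is no camera call.
- ticket.sign_off(): hands the job in, once; it reports no verdict.
The state is a dict: "clock": time; "qpos": joint angles; "qd": joint speeds; "effort": joint torques, N m; "position": TCP position; "ee_rot": TCP orientation; "contact_force": force on the tool from outside, world axes, zero at the start; "moment": the same for the moment, N m; "width": finger opening in m.
Only numpy, scipy, OpenCV 4.12 (cv2) and the standard library are available. Lean on these libraries where they do the work, as an engineer would, in place of code of your own. Each camera call takes 0.05 s, during which the arm holds its last target. There are 200 camera calls.

## Task

Take the narrow rack that holds a single row of four capped tubes, carry it upright to the loading bay and set it down on the bench in the wide mouth of the bay's guide rails, pointing down the lane; do not drop it. Let go of it there, then push it from behind along the bench until it stands fully home between the rails, against the stop. Leave the empty rack and the wide rack where they are.

Things in the scene. Friction and masses are not known exactly. Their poses are not given: they have to be found in the camera images.
- rack: The sample rack: white plastic block 80 mm long (x), 40 wide (y), 60 high, with one row of four blue-capped tubes along it, caps 15 mm across, up to 74 mm. About 0.2 kg, loose; held from above across its width. Its ends are alike, either may lead. Origin: centre of its underside, z up. Its length starts up to 45 degrees either way from world x.
- bay: Fixed loading bay without floor. Origin on the bench at the centre of the rack's home; x points down the lane to the stop. In mm: stop face at x 40, 32 high; behind it a housing to x 142, 170 wide, 60 high. Rails 15 high, 8 thick: parallel, 46 apart inside, from the stop back to x -30, then flaring to 130 apart at x -130, the mouth. Set down at x about -140, the rack's nose is 30 in the mouth.
- empty_rack: Bystander, leave alone: the same white block, 80 by 40 by 60 mm, but with four empty dark holes and no tubes. Loose. Origin at the centre of its underside, x along its length.
- wide_rack: Bystander, leave alone: white block 80 mm (x) by 64 mm (y) by 60 mm high with two rows of four blue-capped tubes (74 mm high over the caps). Loose. Origin at the centre of its underside.
Mind the look-alikes: they are no part of the job. Leave any brown, pink or red look-alike of the rack alone.

How it is judged:
On the way, in this order (a step that is already met when the one before it is completed fails the run):
1. the rack stands let go on the bench in the bay's mouth, its origin 90 to 190 mm short of home, within 50 mm of the lane's centre line and 25 degrees of its direction (x of rack in the frame of bay between -0.19 and -0.09 m and y of rack in the frame of bay between -0.05 and 0.05 m and angle between the x axis of rack and the x axis of bay, either way round below 0.44 rad and height (world z) of rack below 0.006 m and contact force between the fingers and rack below 0.1 N), for 0.2 s.
2. the rack slides down the lane on the bench (x of rack in the frame of bay between -0.085 and -0.02 m and y of rack in the frame of bay between -0.03 and 0.03 m and height (world z) of rack below 0.006 m), for 0.05 s.
At the end, for the whole second after the job is handed in: The rack stands upright on the bench at rest and let go, its origin within 10 mm of home along and across the lane, and its length within 10 degrees of the lane's direction (x of rack in the frame of bay between -0.01 and 0.01 m and y of rack in the frame of bay between -0.01 and 0.01 m and angle between the x axis of rack and the x axis of bay, either way round below 0.175 rad and angle between rack's own z axis and vertical below 0.1 rad and height (world z) of rack below 0.006 m and contact force between the fingers and rack below 0.1 N and linear speed of rack below 0.02 m/s); the robot touches nothing.
It fails at once if the empty rack is moved more than 20 mm (distance of empty_rack from where it was at the start of the episode above 0.02 m).
It fails at once if the wide rack is moved more than 20 mm (distance of wide_rack from where it was at the start of the episode above 0.02 m).
It fails at once if the sample rack is tipped more than 30 degrees (angle between rack's own z axis and vertical above 0.52 rad).
It fails at once if the sample rack is dropped from more than 30 mm above the bench (height (world z) of rack above 0.03 m and contact force between the fingers and rack below 0.05 N).
It also fails if it takes over 48 s, if anything falls off the work surface, if the arm or the gripper's body presses on something with over 40 N, if the wrist force passes 120 N, or if a joint passes its speed limit or range.

## Working session

There is one attempt and no reset: what is moved stays moved. The work goes in short steps, Python scripts to look and compute and a tool call to move; the robot and the scene stay as the last step left them, time stands still between calls to the robot, and variables do not carry over. Pictures are saved under pics/ and viewed, about 8 in all and at most 12, crops included, and the job is handed in when it is done.

Besides the shell and the picture viewer there is one more tool, called after "Call:" as name(argument=value, ...) on one line, values as JSON. arm_command: Moves the arm, as the interface text tells. Shifts and turns lie within -1 to 1; 1 stands for 0.1 m of shift or pi rad of turn. Its arguments: {"type":"object","properties":{"series":{"type":"string"},"squeeze":{"type":"number"}},"required":["series"]}

```bash
mkdir -p pics
python3 - <<'E'
from rig import manip,get_image,get_calibration
import cv2,numpy as np
s=manip.get_state();print({k:np.round(v,4).tolist() for k,v in s.items()})
for n in("top","scene"):
    im=get_image(n);cv2.imwrite(f"pics/{n}0.png",im[:,:,::-1])
    c=get_calibration(n);print(n,{k:np.round(v,4).tolist() for k,v in c.items()})
print({k:np.round(v,4).tolist() for k,v in get_calibration("wrist").items()})
E
```

```text
{'clock': 0.0, 'qpos': [1.092, 0.2766, 1.5061, -0.0, 1.3607, -0.121], 'qd': [-0.0017, 0.0011, -0.0009, 0.0001, -0.0006, 0.0009], 'effort': [0.0012, -41.6754, -24.5802, 0.0, 0.0113, -0.0], 'position': [0.2011, 0.5381, 0.2304], 'ee_rot': [0.6956, 0.1252, 0.696, -0.1265], 'contact_force': [-0.7008, -0.1113, -0.6975], 'moment': [0.0092, 0.0365, 0.0157], 'width': 0.0854}
top {'fx': 477.8177, 'fy': 477.8177, 'cx': 286.0734, 'cy': 205.9797, 'D': [-0.1578, 0.0, 0.0, 0.0, 0.0], 'cam_to_world': [[-0.1617, -0.9637, 0.2125, 0.2909], [-0.9868, 0.159, -0.0299, 0.132], [-0.0049, -0.2145, -0.9767, 1.0443], [0.0, 0.0, 0.0, 1.0]]}
scene {'fx': 447.5905, 'fy': 447.5905, 'cx': 272.0933, 'cy': 205.7197, 'D': [-0.0321, 0.0, 0.0, 0.0, 0.0], 'cam_to_world': [[0.779, 0.4954, -0.3844, 0.7742], [0.6269, -0.63, 0.4583, -0.23], [-0.0151, -0.598, -0.8014, 0.6607], [0.0, 0.0, 0.0, 1.0]]}
{'fx': 358.8738, 'fy': 358.8738, 'cx': 273.2768, 'cy': 207.9783, 'D': [-0.0099, 0.0, 0.0, 0.0, 0.0], 'tool_from_camera': [[-0.0005, -0.3072, 0.9517, -0.143], [1.0, 0.0002, 0.0006, 0.0001], [-0.0004, 0.9517, 0.3072, -0.0795], [0.0, 0.0, 0.0, 1.0]]}
```

View pics/top0.png

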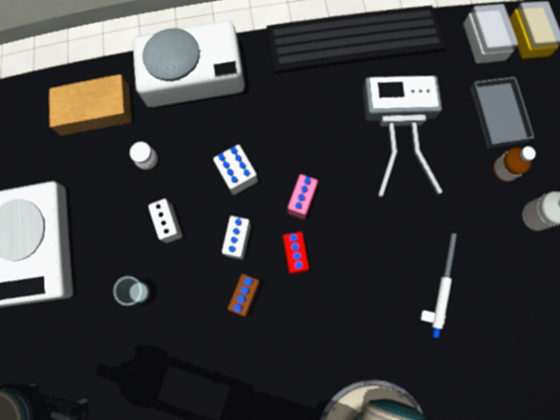

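View pics/scene0.png

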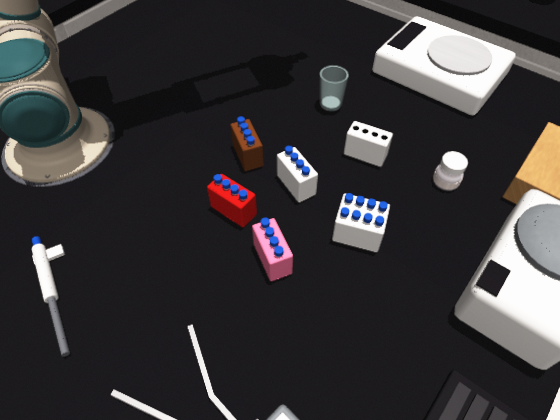

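The top view shows the target, a white block with one row of caps, at about (236,237). The bay housing is at (403,95), with rails from about (395,122) and (413,122) out to the mouth tips at (381,195) and (440,192). The wide rack is at (235,168), the empty rack at (165,220), and there are coloured decoys around the target.

```bash
cat > h.py <<'E'
from rig import manip,get_image,get_calibration
import cv2,numpy as np
from scipy.spatial.transform import Rotation as R
def pose():
    s=manip.get_state();q=s["ee_rot"];T=np.eye(4);T[:3,:3]=R.from_quat([q[1],q[2],q[3],q[0]]).as_matrix();T[:3,3]=s["position"];return T
def cast(n,uv,z,T=None):
    c=get_calibration(n);K=np.array([[c["fx"],0,c["cx"]],[0,c["fy"],c["cy"]],[0,0,1]])
    M=T@np.array(c["tool_from_camera"]) if n=="wrist" else np.array(c["cam_to_world"])
    p=cv2.undistortPoints(np.array(uv,float).reshape(-1,1,2),K,np.array(c["D"],float)).reshape(-1,2)
    d=np.c_[p,np.ones(len(p))]@M[:3,:3].T;o=M[:3,3];return o+d*((z-o[2])/d[:,2])[:,None]
def blobs(mask,amin,amax=1e9):
    n,l,st,ce=cv2.connectedComponentsWithStats(mask.astype(np.uint8))
    return [(ce[i],st[i]) for i in range(1,n) if amin<=st[i][4]<=amax]
E
python3 - <<'E'
from h import *
for n in("top","scene"):
    im=cv2.imread(f"pics/{n}0.png").astype(int);b,g,r=im[...,0],im[...,1],im[...,2]
    B=blobs((b>120)&(r<100)&(g<130)&(b-r>70),8)
    uv=[x[0] for x in B];P=cast(n,uv,.073)
    for u,p,x in zip(uv,P,B):print(n,np.round(u,1),x[1][4],np.round(p[:2],3))
    if n=="top":
        m=(im.min(2)>110).astype(np.uint8);m[:100]=0;m[:,:370]=0;m[220:]=0;m[:,450:]=0
        for c,st in blobs(m,20):print("rail",c,st)
        for y in range(112,200,4):print(y,np.flatnonzero(m[y]).tolist())
im=cv2.imread("pics/top0.png")[65:215,350:470]
cv2.imwrite("pics/crop.png",cv2.resize(im,None,fx=4,fy=4,interpolation=cv2.INTER_CUBIC))
E
```

```text
top [237.2 156.5] 86 [0.626 0.188]
top [223.1 159.8] 58 [0.624 0.219]
top [229.8 171.7] 24 [0.595 0.208]
top [246.3 172.4] 24 [0.588 0.174]
top [233.8 178.9] 23 [0.578 0.202]
top [307.3 179.8] 29 [0.551 0.049]
top [304.1 188.5] 24 [0.533 0.059]
top [301.1 197. ] 23 [0.516 0.068]
top [298.1 205.1] 22 [0.5   0.077]
top [237.9 221.8] 23 [0.485 0.206]
top [235.9 230.9] 22 [0.467 0.213]
top [293.  237.5] 26 [0.434 0.099]
top [233.8 239.8] 20 [0.45 0.22]
top [294.8 246.6] 23 [0.415 0.098]
top [231.8 248.7] 21 [0.432 0.227]
top [296.7 255.7] 26 [0.396 0.098]
top [298.2 264.8] 24 [0.377 0.098]
top [247.8 281. ] 41 [0.361 0.204]
top [244.3 289.9] 41 [0.345 0.213]
top [240.8 298.7] 42 [0.329 0.223]
top [237.1 307.2] 42 [0.313 0.233]
top [436.  332.5] 55 [ 0.195 -0.154]
rail [403.36445013 105.0971867 ] [370 100  71  12 782]
rail [403.55272727 117.73454545] [382 114  44   8 275]
rail [389.19553073 159.2150838 ] [379 123  18  73 358]
rail [423.57660167 158.13649025] [412 122  30  71 359]
112 []
116 [383, 384, 385, 386, 387, 388, 389, 390, 391, 392, 393, 394, 395, 396, 397, 398, 399, 400, 401, 402
[... 1285 characters left out ...]
, 383, 438, 439, 440, 441]
196 []
scene [245.2 128.6] 164 [0.339 0.216]
scene [296.8 159. ] 165 [0.462 0.214]
scene [217.  177.1] 47 [0.379 0.095]
scene [225.3 182.5] 42 [0.398 0.095]
scene [233.6 187.8] 46 [0.417 0.095]
scene [242.4 193. ] 47 [0.436 0.096]
scene [348.9 196.4] 53 [0.58 0.2 ]
scene [359.9 199.2] 49 [0.598 0.206]
scene [371.6 202. ] 54 [0.616 0.213]
scene [382.9 204.6] 55 [0.634 0.22 ]
scene [344.6 210.9] 46 [0.591 0.171]
scene [356.1 213.8] 44 [0.609 0.177]
scene [367.8 216.7] 45 [0.627 0.184]
scene [266.8 225.6] 114 [0.51 0.07]
scene [379.6 219.4] 49 [0.644 0.191]
scene [ 35.5 239.9] 56 [ 0.241 -0.177]
scene [273.4 239.9] 58 [0.535 0.056]
scene [278.2 249.4] 60 [0.552 0.047]
```

View pics/crop.png

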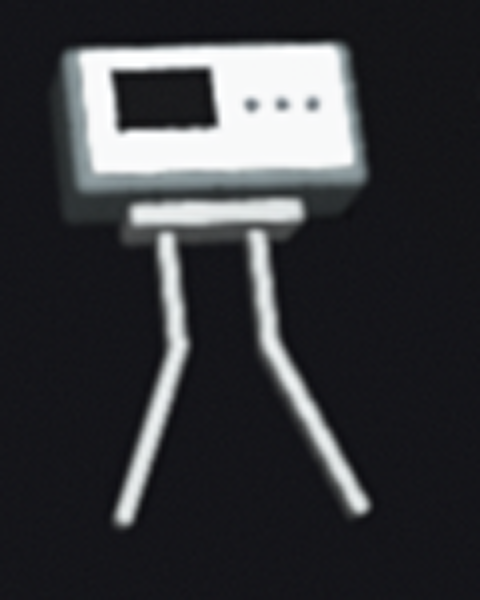

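Run:
```python
from h import *
uv=[(391,124),(394,150.5),(414.1,124),(417.3,150.5),(381,194.5),(439.6,191.8)]
P=cast("top",uv,.015)[:,:2];print(P.round(4))
d=P[[0,2]].mean(0)-P[[1,3]].mean(0)
m1=P[[1,3]].mean(0);m2=P[4:].mean(0)
# stop shelf front top edge z .032, corners
S=cast("top",[(383,119.5),(424,117.8)],.032)[:,:2];print(S.round(4),np.linalg.norm(P[4]-P[5]),np.linalg.norm(m1-m2))
a=m1-m2;a/=np.linalg.norm(a);d/=np.linalg.norm(d)
d2=S.mean(0)-m2;print("yaw",np.degrees([np.arctan2(x[1],x[0]) for x in(d,a,d2)]))
n=P[4]-P[5];print("perp",np.degrees(np.arctan2(n[1],n[0]))-90)
for k,p in((30,m1),(130,m2)):print("home",p+a*k/1000)
print("stop->home",S.mean(0)-a*.04)
s=pose();print(s.round(3));Rt=s[:3,:3]
print("to above rack, tool axes", (Rt.T@(np.array([.460,.2155,.2])-s[:3,3])).round(4), "y yaw",np.degrees(np.arctan2(Rt[1,1],Rt[0,1])))
```

```text
[[ 0.6673 -0.1712]
 [ 0.6027 -0.1639]
 [ 0.6591 -0.2253]
 [ 0.5944 -0.2176]
 [ 0.5062 -0.1126]
 [ 0.4907 -0.2464]]
[[ 0.6747 -0.1503]
 [ 0.6646 -0.2461]] 0.13471840767376683 0.10071009546248003
yaw [-6.60473596 -6.41176475 -6.23302782]
perp -6.5892494809043995
home [ 0.62835084 -0.1941056 ]
home [ 0.62764518 -0.1940263 ]
stop->home [ 0.62987717 -0.1937366 ]
[[-0.001  0.35   0.937  0.201]
 [-0.001  0.937 -0.35   0.538]
 [-1.    -0.002 -0.     0.231]
 [ 0.     0.     0.     1.   ]]
to above rack, tool axes [ 0.0308 -0.2115  0.3555] y yaw 69.49755893699798
```

The rack is at about (0.460, 0.2155) with yaw −21.6°. Home is about (0.6285, −0.194) with lane yaw −6.5°. I'll go above the rack first.

Call:
arm_command(series="0.025 -0.176 0.296 0.0005 0 0 0.7;0.025 -0.176 0.296 0.0005 0 0 0.7;0.025 -0.176 0.296 0.0005 0 0 0.7;0.025 -0.176 0.296 0.0005 0 0 0.7;0.025 -0.176 0.296 0.0005 0 0 0.7;0.025 -0.176 0.296 0.0005 0 0 0.7;0.025 -0.176 0.296 0.0005 0 0 0.7;0.025 -0.176 0.296 0.0005 0 0 0.7;0.025 -0.176 0.296 0.0005 0 0 0.7;0.025 -0.176 0.296 0.0005 0 0 0.7;0.025 -0.176 0.296 0.0005 0 0 0.7;0.025 -0.176 0.296 0.0005 0 0 0.7", squeeze=40)

```text
clock: 1.1
position: [0.4578, 0.2126, 0.2009]
ee_rot: [0.694, 0.132, 0.695, -0.132]
contact_force: [0.1, 1.1, 0.3]
width: 0.0724
```

Call:
arm_command(series="0 0 0 0 0 0 0.7;0 0 0 0 0 0 0.7;0 0 0 0 0 0 0.7")

```text
clock: 1.35
position: [0.4568, 0.2142, 0.2009]
ee_rot: [0.694, 0.133, 0.695, -0.133]
contact_force: [-0.3, 0.4, -1.0]
width: 0.0727
```

Run:
```python
from h import *
T=pose();im=get_image("wrist")[:,:,::-1];cv2.imwrite("pics/w1.png",im)
print(T.round(4));im=im.astype(int);b,g,r=im[...,0],im[...,1],im[...,2]
B=blobs((b>120)&(r<100)&(g<130)&(b-r>70),20)
P=cast("wrist",[x[0] for x in B],.074,T)
for x,p in zip(B,P):print(x[0].round(1),x[1][4],p[:2].round(4))
```

```text
[[-1.500e-03  3.686e-01  9.296e-01  4.568e-01]
 [ 4.000e-04  9.296e-01 -3.686e-01  2.142e-01]
 [-1.000e+00 -2.000e-04 -1.500e-03  2.009e-01]
 [ 0.000e+00  0.000e+00  0.000e+00  1.000e+00]]
[222.1   5.2] 33 [0.3184 0.2323]
[219.   35.2] 28 [0.3344 0.2229]
[ 98.9 156.3] 35 [0.377 0.104]
[111.  178.2] 26 [0.3953 0.1041]
[277.4 191.7] 87 [0.4526 0.2196]
[122.7 199.3] 29 [0.4136 0.1043]
[277.6 210.4] 216 [0.467  0.2141]
[115.1 208.5] 35 [0.4181 0.095 ]
[129.4 224.2] 207 [0.434  0.0991]
[276.1 228.2] 84 [0.4806 0.2074]
[309.2 318.2] 61 [0.57   0.2036]
[322.  331.6] 79 [0.5872 0.2095]
[284.9 337.1] 64 [0.5805 0.1767]
[335.3 344.5] 80 [0.6048 0.216 ]
[297.7 349.8] 70 [0.5976 0.1825]
[350.2 360.7] 115 [0.6267 0.223 ]
[310.8 362.5] 81 [0.6153 0.1888]
[325.  377.3] 111 [0.6361 0.1954]
```

View pics/w1.png

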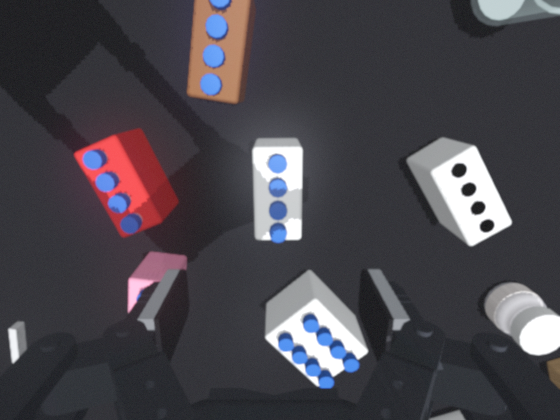

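The wrist picture shows the rack straight between the fingers, with caps at column 278, rows 163 to 233. It needs a shift of about +3 mm in tool y and +2 mm in tool z. I'll descend and grip.

Call:
arm_command(series="0.2 0.03 0.02 0 0 0 0.7;0.25 0 0 0 0 0 0.7;0.25 0 0 0 0 0 0.7;0.25 0 0 0 0 0 0.7;0.25 0 0 0 0 0 0.7;0.25 0 0 0 0 0 0.7;0.15 0 0 0 0 0 0.7;0.13 0 0 0 0 0 0.7;0 0 0 0 0 0 0.7;0 0 0 0 0 0 0.7")

```text
clock: 2.23
position: [0.4592, 0.2172, 0.0281]
ee_rot: [0.694, 0.132, 0.695, -0.132]
contact_force: [-0.5, -0.6, -0.2]
width: 0.0725
```

Call:
arm_command(series="0 0 0 0 0 0 -1;0 0 0 0 0 0 -1;0 0 0 0 0 0 -1;0 0 0 0 0 0 -1;0 0 0 0 0 0 -1;0 0 0 0 0 0 -1;0 0 0 0 0 0 -1;0 0 0 0 0 0 -1;0 0 0 0 0 0 -1;0 0 0 0 0 0 -1")

```text
clock: 3.07
position: [0.461, 0.2167, 0.0295]
ee_rot: [0.695, 0.133, 0.694, -0.132]
contact_force: [-1.5, 0.2, 6.6]
width: 0.0396
```

Run:
```python
from h import *
T=pose();print(T.round(4),manip.get_state()["width"])
im=get_image("scene")[:,:,::-1];cv2.imwrite("pics/s1.png",cv2.resize(im[60:320,130:480],None,fx=2,fy=2))
```

```text
[[ 0.0021  0.3679  0.9299  0.461 ]
 [ 0.0012  0.9299 -0.3679  0.2167]
 [-1.      0.0018  0.0015  0.0295]
 [ 0.      0.      0.      1.    ]] 0.039561960141790455
```

View pics/s1.png

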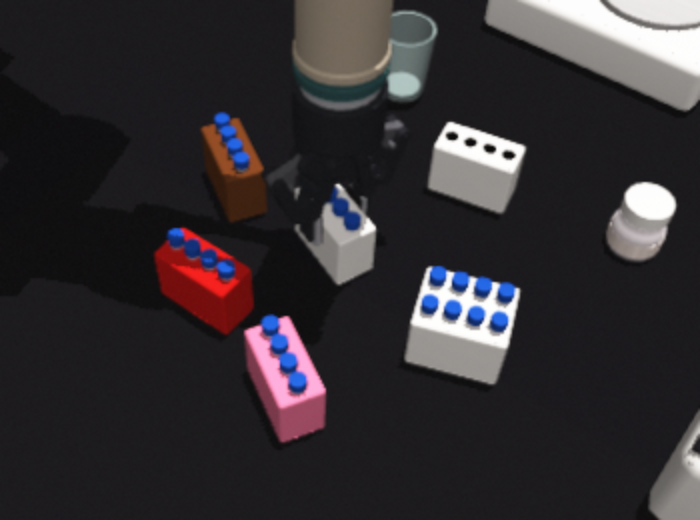

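The scene view shows the target between the fingers, width 39.6 mm, with the decoys untouched. Next I'll lift and turn toward the lane yaw.

Call:
arm_command(series="-0.1 0 0 0 0 0 -1;-0.15 0 0 0 0 0 -1;-0.2 0 0 0 0 0 -1;-0.2 0 0 0 0 0 -1;-0.2 0 0 -0.014 0 0 -1;-0.15 0 0 -0.014 0 0 -1;0 0 0 -0.014 0 0 -1;0 0 0 -0.014 0 0 -1;0 0 0 -0.014 0 0 -1;0 0 0 -0.014 0 0 -1;0 0 0 0 0 0 -1;0 0 0 0 0 0 -1")

```text
clock: 4.12
position: [0.46, 0.216, 0.1284]
ee_rot: [0.706, 0.04, 0.706, -0.04]
contact_force: [-0.1, -0.5, -2.4]
width: 0.0392
```

Run:
```python
from h import *
T=pose();print(T.round(4),manip.get_state()["width"],np.degrees(np.arctan2(T[1,1],T[0,1])))
print(T[:3,:3].T@(np.array([.491,-.178,T[2,3]])-T[:3,3]))
```

```text
[[-4.000e-04  1.138e-01  9.935e-01  4.600e-01]
 [-0.000e+00  9.935e-01 -1.138e-01  2.160e-01]
 [-1.000e+00 -1.000e-04 -4.000e-04  1.284e-01]
 [ 0.000e+00  0.000e+00  0.000e+00  1.000e+00]] 0.039201600398772664 83.46324457778725
[ 9.11693234e-07 -3.87949390e-01  7.56935359e-02]
```

Call:
arm_command(series="0 -0.15 0.03 0 0 0 -1;0 -0.25 0.05 0 0 0 -1;0 -0.3 0.058 0 0 0 -1;0 -0.3 0.058 0 0 0 -1;0 -0.3 0.058 0 0 0 -1;0 -0.3 0.058 0 0 0 -1;0 -0.3 0.058 0 0 0 -1;0 -0.3 0.058 0 0 0 -1;0 -0.3 0.058 0 0 0 -1;0 -0.3 0.058 0 0 0 -1;0 -0.3 0.058 0 0 0 -1;0 -0.3 0.058 0 0 0 -1")

```text
clock: 5.12
position: [0.4873, -0.1305, 0.1284]
ee_rot: [0.706, 0.04, 0.706, -0.04]
contact_force: [0.1, 0.1, -2.6]
width: 0.0396
```

Call:
arm_command(series="0 -0.25 0.05 0 0 0 -1;0 -0.15 0.03 0 0 0 -1;0 -0.08 0.016 0 0 0 -1;0 0 0 0 0 0 -1;0 0 0 0 0 0 -1;0 0 0 0 0 0 -1")

```text
clock: 5.62
position: [0.4913, -0.1765, 0.1281]
ee_rot: [0.706, 0.04, 0.706, -0.039]
contact_force: [0.1, -0.9, -3.3]
width: 0.039
```

Run:
```python
from h import *
T=pose();print(T.round(4),manip.get_state()["width"])
im=get_image("wrist")[:,:,::-1];cv2.imwrite("pics/w2.png",im)
```

```text
[[-8.000e-04  1.122e-01  9.937e-01  4.913e-01]
 [ 1.300e-03  9.937e-01 -1.122e-01 -1.765e-01]
 [-1.000e+00  1.200e-03 -1.000e-03  1.281e-01]
 [ 0.000e+00  0.000e+00  0.000e+00  1.000e+00]] 0.039030241945090055
```

View pics/w2.png

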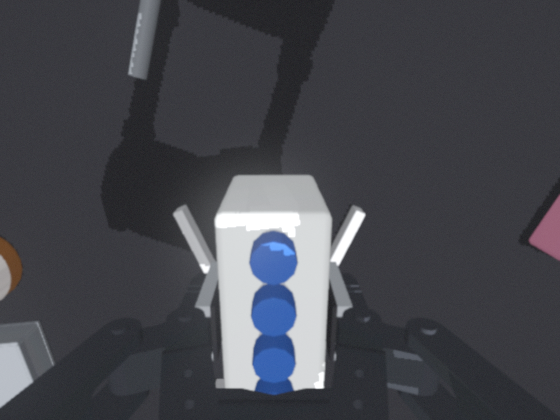

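The wrist view shows the rack upright in the grip, axis at column 273. The rail tips are at (183,209) and (356,210), symmetric about it. I'll lower it.

Call:
arm_command(series="0.2 -0.01 0 0 0 0 -1;0.2 0 0 0 0 0 -1;0.2 0 0 0 0 0 -1;0.2 0 0 0 0 0 -1;0.08 0 0 0 0 0 -1;0.06 0 0 0 0 0 -1;0.03 0 0 0 0 0 -1;0.02 0 0 0 0 0 -1;0 0 0 0 0 0 -1;0 0 0 0 0 0 -1")

```text
clock: 6.5
position: [0.4923, -0.1791, 0.0301]
ee_rot: [0.707, 0.04, 0.705, -0.04]
contact_force: [0.2, -1.0, -2.3]
width: 0.0396
```

Call:
arm_command(series="0.015 0 0 0 0 0 -1;0 0 0 0 0 0 -1;0.01 0 0 0 0 0 -1;0 0 0 0 0 0 -1")

```text
clock: 6.83
position: [0.4925, -0.1792, 0.0295]
ee_rot: [0.707, 0.04, 0.705, -0.04]
contact_force: [-2.2, 0.5, 14.3]
width: 0.0395
```

The rack is on the bench (+14 N). I'll release, then raise clear.

Call:
arm_command(series="0 0 0 0 0 0 0.6;0 0 0 0 0 0 0.6;0 0 0 0 0 0 0.6;0 0 0 0 0 0 0.6;0 0 0 0 0 0 0.6;0 0 0 0 0 0 0.6;0 0 0 0 0 0 0.6;0 0 0 0 0 0 0.6")

```text
clock: 7.5
position: [0.4916, -0.1788, 0.0266]
ee_rot: [0.706, 0.04, 0.706, -0.04]
contact_force: [0.5, 0.3, 0.3]
width: 0.0683
```

Call:
arm_command(series="-0.15 0 0 0 0 0 0.6;-0.25 0 0 0 0 0 0.6;-0.3 0 0 0 0 0 0.6;-0.3 0 0 0 0 0 0.6;-0.2 0 0 0 0 0 0.6;0 0 -0.2 0 0 0 -1;0 0 -0.3 0 0 0 -1;0 0 -0.3 0 0 0 -1;0 0 -0.2 0 0 0 -1;0 0 0 0 0 0 -1;0 0 0 0 0 0 -1;0 0 0 0 0 0 -1")

```text
clock: 8.5
position: [0.3934, -0.1681, 0.1472]
ee_rot: [0.707, 0.04, 0.705, -0.04]
contact_force: [-0.4, 1.0, 0.2]
width: 0.0
```

Run:
```python
from h import *
T=pose();print(T.round(4),manip.get_state()["width"])
im=get_image("top")[:,:,::-1];cv2.imwrite("pics/t2.png",cv2.resize(im[60:300,320:520],None,fx=2.4,fy=2.4))
im=get_image("wrist")[:,:,::-1];cv2.imwrite("pics/w3.png",im)
im=im.astype(int);b,g,r=im[...,0],im[...,1],im[...,2]
B=blobs((b>120)&(r<100)&(g<130)&(b-r>70),20)
P=cast("wrist",[x[0] for x in B],.074,T)
a=np.radians(-6.5);L=np.array([[np.cos(a),np.sin(a)],[-np.sin(a),np.cos(a)]])
for x,p in zip(B,P):print(x[0].round(1),x[1][4],p[:2].round(4),"bay",(L@(p[:2]-[.6285,-.194])).round(4))
```

```text
[[ 2.000e-03  1.128e-01  9.936e-01  3.934e-01]
 [-9.000e-04  9.936e-01 -1.128e-01 -1.681e-01]
 [-1.000e+00 -6.000e-04  2.100e-03  1.472e-01]
 [ 0.000e+00  0.000e+00  0.000e+00  1.000e+00]] 5.2395571003383384e-06Traceback (most recent call last):
  File "<stdin>", line 7, in <module>
  File "h.py", line 9, in cast
    p=cv2.undistortPoints(np.array(uv,float).reshape(-1,1,2),K,np.array(c["D"],float)).reshape(-1,2)
      ~~~~~~~~~~~~~~~~~~~^^^^^^^^^^^^^^^^^^^^^^^^^^^^^^^^^^^^^^^^^^^^^^^^^^^^^^^^^^^^^
cv2.error: OpenCV(4.12.0) /io/opencv/modules/calib3d/src/undistort.dispatch.cpp:347: error: (-215:Assertion failed) CV_IS_MAT(_src) && CV_IS_MAT(_dst) && (_src->rows == 1 || _src->cols == 1) && (_dst->rows == 1 || _dst->cols == 1) && _src->cols + _src->rows - 1 == _dst->rows + _dst->cols - 1 && (CV_MAT_TYPE(_src->type) == CV_32FC2 || CV_MAT_TYPE(_src->type) == CV_64FC2) && (CV_MAT_TYPE(_dst->type) == CV_32FC2 || CV_MAT_TYPE(_dst->type) == CV_64FC2) in function 'cvUndistortPointsInternal'
```

View pics/w3.png

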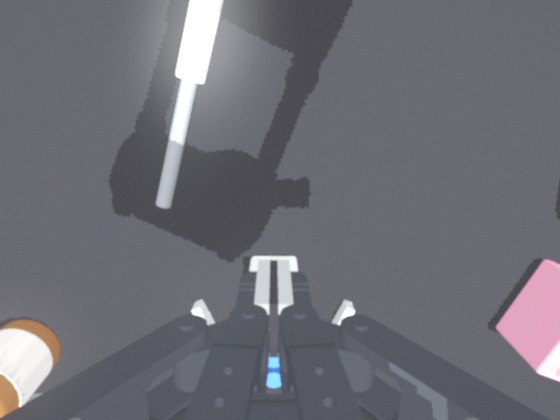

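The wrist view shows the rack's rear top edge at (273,260), centred, and the rail tips at (203,312) and (345,312). A pipette tip lies at (165,205), so I'll check its clearance and the rack pose.

Run:
```python
from h import *
T=pose()
print("pipette",cast("wrist",[(165,205)],.01,T).round(3))
a=np.radians(-6.5);L=np.array([[np.cos(a),np.sin(a)],[-np.sin(a),np.cos(a)]])
print("tcp bay",L@(T[:2,3]-[.6285,-.194]))
E=cast("wrist",[(252,257),(296,257)],.06,T);print("rear edge bay",(E[:,:2]-[.6285,-.194])@L.T)
```

```text
pipette [[ 0.392 -0.257  0.01 ]]
tcp bay [-0.23626994 -0.000846  ]
rear edge bay [[-0.20498683 -0.01541308]
 [-0.2050221   0.01559812]]
```

Call:
arm_command(series="0.25 0.01 0 0 0 0 -1;0.25 0 0 0 0 0 -1;0.25 0 0 0 0 0 -1;0.25 0 0 0 0 0 -1;0.15 0 0 0 0 0 -1;0.1 0 0 0 0 0 -1;0 0 0 0 0 0 -1;0 0 0 0 0 0 -1")

```text
clock: 9.27
position: [0.393, -0.1666, 0.0212]
ee_rot: [0.706, 0.04, 0.706, -0.039]
contact_force: [0.3, -0.1, -0.5]
width: -0.0001
```

Call:
arm_command(series="0 0 0.1 0 0 0 -1;0 0 0.1 0 0 0 -1;0 0 0.1 0 0 0 -1;0 0 0.08 0 0 0 -1;0 0 0.06 0 0 0 -1;0 0 0.06 0 0 0 -1;0 0 0.06 0 0 0 -1;0 0 0.06 0 0 0 -1;0 0 0.06 0 0 0 -1;0 0 0.06 0 0 0 -1;0 0 0.06 0 0 0 -1;0 0 0.06 0 0 0 -1")

```text
clock: 10.27
position: [0.4786, -0.1763, 0.0216]
ee_rot: [0.706, 0.04, 0.706, -0.04]
contact_force: [-1.4, -0.9, -1.1]
width: 0.0
```

Run:
```python
from h import *
T=pose();print(T.round(4))
im=get_image("top")[:,:,::-1];cv2.imwrite("pics/t3.png",cv2.resize(im[60:260,330:480],None,fx=3,fy=3))
```

```text
[[ 4.000e-04  1.127e-01  9.936e-01  4.786e-01]
 [ 0.000e+00  9.936e-01 -1.127e-01 -1.763e-01]
 [-1.000e+00  1.000e-04  4.000e-04  2.160e-02]
 [ 0.000e+00  0.000e+00  0.000e+00  1.000e+00]]
```

View pics/t3.png

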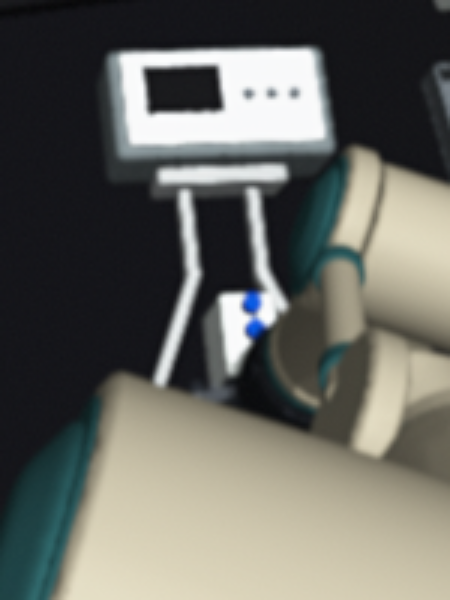

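The rack is sliding straight into the throat, with visible caps at crop (252,303) and (256,328), centred between the rails. I'll keep pushing.

Call:
arm_command(series="0 0 0.06 0 0 0 -1;0 0 0.06 0 0 0 -1;0 0 0.06 0 0 0 -1;0 0 0.06 0 0 0 -1;0 0 0.06 0 0 0 -1;0 0 0.06 0 0 0 -1;0 0 0.06 0 0 0 -1;0 0 0.06 0 0 0 -1;0 0 0.06 0 0 0 -1;0 0 0.06 0 0 0 -1;0 0 0.06 0 0 0 -1;0 0 0.06 0 0 0 -1")

```text
clock: 11.32
position: [0.55, -0.1844, 0.0217]
ee_rot: [0.706, 0.04, 0.706, -0.04]
contact_force: [-1.0, 0.4, -1.0]
width: 0.0
```

Call:
arm_command(series="0 0 0.05 0 0 0 -1;0 0 0.05 0 0 0 -1;0 0 0.05 0 0 0 -1;0 0 0.03 0 0 0 -1;0 0 0.02 0 0 0 -1;0 0 0 0 0 0 -1")

```text
clock: 11.82
position: [0.5699, -0.1867, 0.0219]
ee_rot: [0.706, 0.04, 0.706, -0.04]
contact_force: [-0.5, -0.3, 0.1]
width: -0.0001
```

Run:
```python
from h import *
T=pose();s=manip.get_state();print(T[:3,3],s["contact_force"])
a=np.radians(-6.5);L=np.array([[np.cos(a),np.sin(a)],[-np.sin(a),np.cos(a)]])
print("tcp bay",L@(T[:2,3]-[.6285,-.194]))
```

```text
[ 0.56988312 -0.18671559  0.02185594] [-0.47568808 -0.34143744  0.13945829]
tcp bay [-0.0590647   0.00060197]
```

Expected contact is about 8 mm further on. I'll use small steps and watch the force.

Call:
arm_command(series="0 0 0.02 0 0 0 -1;0 0 0.02 0 0 0 -1;0 0 0.02 0 0 0 -1;0 0 0 0 0 0 -1")

```text
clock: 12.15
position: [0.5758, -0.1874, 0.0218]
ee_rot: [0.706, 0.04, 0.706, -0.04]
contact_force: [-0.9, -0.1, 0.3]
width: -0.0001
```

Call:
arm_command(series="0 0 0.015 0 0 0 -1;0 0 0.015 0 0 0 -1;0 0 0 0 0 0 -1")

```text
clock: 12.4
position: [0.576, -0.1873, 0.0218]
ee_rot: [0.704, 0.04, 0.708, -0.039]
contact_force: [-7.7, 0.1, 5.2]
width: -0.0002
```

The tool has stalled and force is rising at the expected place, so the rack is against the stop. I'll press slightly more, then back off and look.

Call:
arm_command(series="0 0 0.01 0 0 0 -1;0 0 0 0 0 0 -1")

```text
clock: 12.57
position: [0.576, -0.1872, 0.0219]
ee_rot: [0.704, 0.04, 0.708, -0.039]
contact_force: [-7.8, -0.6, 6.1]
width: 0.0
```

Call:
arm_command(series="0 0 -0.05 0 0 0 -1;0 0 -0.15 0 0 0 -1;0 0 -0.3 0 0 0 -1;0 0 -0.3 0 0 0 -1;-0.3 0 -0.3 0 0 0 -1;-0.4 0 -0.2 0 0 0 -1;-0.4 0 0 0 0 0 -1;-0.4 0.2 0 0 0 0 -1;0 0.4 0 0 0 0 -1;0 0.4 0 0 0 0 -1;0 0.4 0 0 0 0 -1;0 0.4 0 0 0 0 -1")

```text
clock: 13.57
position: [0.4732, 0.0058, 0.1667]
ee_rot: [0.708, 0.04, 0.704, -0.04]
contact_force: [1.2, -0.3, -0.5]
width: 0.0001
```

Call:
arm_command(series="0 0.4 0 0 0 0 -1;0 0.4 0 0 0 0 -1;0 0.2 0 0 0 0 -1;0 0 0 0 0 0 -1;0 0 0 0 0 0 -1")

```text
clock: 13.98
position: [0.484, 0.1047, 0.166]
ee_rot: [0.707, 0.039, 0.705, -0.039]
contact_force: [0.4, -0.3, -0.3]
width: -0.0001
```

Run:
```python
from h import *
print(pose()[:3,3])
im=get_image("top")[:,:,::-1]
cv2.imwrite("pics/t4.png",cv2.resize(im[60:320,100:480],None,fx=2,fy=2))
im=im.astype(int);b,g,r=im[...,0],im[...,1],im[...,2]
m=(b>120)&(r<100)&(g<130)&(b-r>70);m[:,:365]=0;m[230:]=0
B=blobs(m,8)
a=np.radians(-6.5);L=np.array([[np.cos(a),np.sin(a)],[-np.sin(a),np.cos(a)]])
P=(cast("top",[x[0] for x in B],.073)[:,:2]-[.6285,-.194])@L.T
print(P.round(4),P.mean(0))
```

```text
[0.48396135 0.10465618 0.16595742]
[[ 0.0085  0.0016]
 [-0.0317  0.0018]] [-0.01160749  0.00172909]
```

View pics/t4.png

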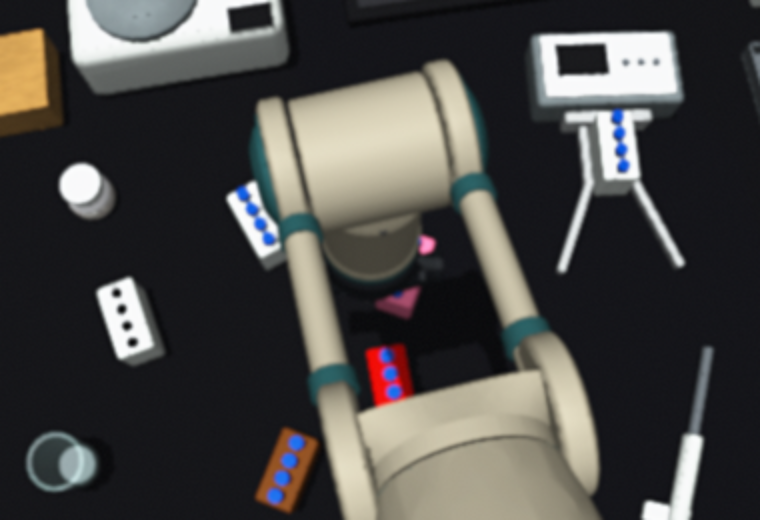

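The view shows the rack between the rails with its nose at the stop, caps at crop (617,117) to (623,167), and the bystanders in place. Three caps merged into one blob centred at +8.5 mm and the last is at −31.7 mm. That puts the rack's origin at about −1.6 mm along and +1.7 mm across the lane, within tolerance, so I'm handing in.

```bash
python3 -c "
from rig import ticket
print(ticket.sign_off())"
```

```text
the job is handed in; nothing more can be done
None
```

The rack stands home between the rails against the stop, and the job is handed in at about 14 s of the 48 s allowed. I gripped it across its width, carried it upright to the mouth of the bay and let go. Then I pushed it down the lane with the closed fingers until the tool stalled at about 8 N.

- **Final position:** the last top view puts the rack about 1.6 mm short of home and 1.7 mm off the lane's centre line, with its caps in line with the lane. Three of the four caps merged into one blob in that picture, so I took the centre from the cap spacing. A plain average of the two blobs gives −11.6 mm, but it counts the three-cap blob as one cap, so I discarded it.
- **Other racks:** the empty rack and the wide rack look where they were, though the arm partly hid the wide rack in that view. I judged both by eye, not by measurement.
- **Arm:** it ended clear of everything, with the TCP 166 mm above the bench.
- **Failed check:** one scripted look for the caps failed after release because the gripper hid them. I checked the rack's rear edge in the wrist picture instead.

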